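# Unlock the food-waste caddy and hold its lid half open

### The job

A workmate is coming with both hands full of garlic peelings. Swing the caddy's carry handle back from upright until it clicks home in its rear catch, which frees the lid; then lift the lid by the bow grip near its front edge and hold it half open, at 45 degrees. Finish still holding the lid there with the gripper, without letting go, and leave the jars and the bowl beside the caddy where they are.

Things in the scene. Friction and masses are not known exactly. Their poses are not given: they have to be found in the camera images.
- caddy: green plastic food-waste caddy, 190 deep (x) x 236 wide (y) x 160 mm high at the rim, standing firm on the bench (it does not slide). Origin: centre of its underside; its x points from its front (the lid grip's side) to its rear (the hinge side), z up. With the handle's arms it is 292 mm wide. The handle's pivot axis runs along the caddy's y through (0, 0, 120) mm of this frame.
- handle (a joint): angle of the black carry handle (rad): 0 = upright, growing as it swings to the rear; starts within 0.12 of upright. Below about 0.35 its lugs lock the lid down. Slightly stiff (0.08 N m), it stays where left until it meets two sprung catch buttons at 0.72; a push of about 6 N at its grip takes it over them (crest at 0.93), then it snaps home against its stop at 1.15 (seated above 1.08).
- handle_grip (a point): middle of the handle's grip bar: a grey round sleeve 18 mm thick and 110 mm long, along the caddy's y, 150 mm from the pivot axis (so 270 mm above the bench when upright, 181 mm when seated at the rear, then 137 mm behind the caddy's centre). Free space below and around it.
- lid (a joint): angle of the lid (rad): 0 = shut, 0.785 = 45 degrees open, stop at 1.5. The lid is a flat pale green plate 208 deep x 256 wide x 6 mm thick (12 mm in its raised middle, 130 x 200 mm), its top 167 to 173 mm above the bench when shut. It hinges on the rear rim, the front rises; it weighs about 0.3 kg and falls shut when let go.
- lid_grip (a point): middle of the bar of the lid's black bow grip: round, 14 mm thick, 96 mm long between its end posts, along the caddy's y, 36 mm above the lid's flat top; 191 mm in front of the hinge axis and 43 mm above it when shut. Clear space under and beside it. The point's axes turn with the lid (x to the rear, z its normal). Pinched from above, the bar lets the lid turn between the fingers.
- lid_hinge (a point): point on the lid's hinge axis at mid-width, on the rear rim, 160 mm above the bench and 106 mm behind the caddy's centre; the axis runs along the caddy's y.
- jar_full_mid (a point): glass jar of garlic with a gold cap, 70 mm across, 89 mm high, loose beside the caddy; centre, half-way up. Leave it alone.
- jar_empty_mid (a point): empty open glass jar, 70 mm across, 82 mm high, loose beside the caddy; centre, half-way up. Leave it alone.
- bowl_mid (a point): steel bowl of garlic bulbs, 140 mm across, 55 mm high, loose on the other side of the caddy; centre, half-way up. Leave it alone.

How it is judged:
By the outcome, as a careful person would: the job done as asked, in the order asked, and still so for the second after the job is handed in, while the arm keeps its last pose, push and grip.
It also fails if it takes over 48 s, if anything falls off the work surface, if the arm or the gripper's body presses on something with over 40 N, if the wrist force passes 120 N, or if a joint passes its speed limit or range.

### The arm

A 6-joint arm with a two-finger parallel gripper is mounted at the origin on the work surface. World frame = base frame: x ahead of the robot, y to its left, z up, the work surface at z = 0. Lengths are in m, angles in rad, forces in N, time in s.
With the tool pointing down it reaches from about 0.3 to 0.75 m from the base axis. Payload 8.5 kg.
Tool frame: the origin (TCP) lies at the centre of the arm's flange, where the gripper is bolted on; the fingertips stand 166 mm ahead of it and the grasp point (between the pads) lies env.grip_point_offset ahead of it (env.grip_point_offset is the distance from the TCP to the grasp point, in m); z points along the fingers, y is the line along which they close (so a half turn about z gives the same grasp; the last joint's range is limited). The gripper opens to 88 mm and grips with 3 to 60 N. Pads are 18 mm wide; open, the fingers measure 123 mm over their backs; the gripper's body (75 mm by 187 mm) begins 45 mm behind the grasp point.
Start: joints at [-1.347, 0.381, 1.297, -0, 1.464, -0.215], TCP at [0.234, -0.498, 0.405] pointing down, gripper open.
Joint ranges: [-3.11, 3.11], [-0.89, 2.33], [0.22, 2.48], [-1.42, 4.56], [0.17, 2.85], [-2.88, 2.88]. Speed limits (rad/s): [2.39, 2.39, 3.14, 3.14, 3.14, 3.14].

### API

Orientations are given as a unit quaternion [w, x, y, z].
In Python, from cell import env, eyes, sign_off gives the robot as it stands.
- The arm moves only by the tool carry_out, never from a script. Its argument "rows" is a list of rows, each an object of numbers: "fingers": the finger opening in cm, from 0 to 8.81; "tx", "ty", "tz": the shift along the world's x, y, z in cm; "rx", "ry", "rz": the turn, a rotation vector about the world's x, y, z in rad. A call has exactly 8 rows; each row shifts and turns the commanded pose from where the row before left it; what a row does not reach is not made up. A row lasts 1/8 s, in which the tool goes at most 62.5 mm and 10.7 degrees, less where a joint would pass 70% of its speed; a pose out of reach is approached as far as the arm can. A call is refused whole if a number of a shift passes 6.25 or a number of a turn 0.188, either way. A call with a gripper value outside its range is refused whole. The fingers move at their own pace and stop on an object; "grip_force" is the grip in N (left out, the last holds). Time passes only in rows, so rows that do not move let the fingers close, or fill a call up. It gives the time, the measured TCP pose, the force, the opening and the grip force at its end, in the units of the state.
- env.get_state(): the state, without advancing time (a new reading comes with each control period).
- eyes.get_image(name): name is "scene" or "top"; returns a dict with "pixels" (400x640x3 uint8, red, green, blue), "intrinsics" (3x3 intrinsics, pixels), "k1" (the pictures are not rectified: a ray, as slopes to the right and down, at radius r is drawn at 1 + k1 r^2 times it, then the intrinsics apply), "position" and "rotation" of the camera in the world. Camera axes: x right, y down, z forward; pixel columns grow to the right and rows downward; lengths in m; the calibration is good to about 2 mm. A picture is of the moment at which its call begins. There is no depth.
- sign_off(): hands the job in; it is judged then, once.
The state is a dict: "t": time; "qpos": joint angles; "joint_vel": joint speeds; "effort": joint torques, N m; "tool_pos": TCP position; "tool_rot": TCP orientation; "contact_force": force on the tool from outside, world axes, zero at the start; "ft_torque": the same for the moment, N m; "opening": finger opening in m; "grasp_force": force on a finger pad.
Only numpy, scipy, OpenCV 4.12 (cv2) and the standard library are available. Lean on these libraries where they do the work, as an engineer would, in place of code of your own. Each camera call takes 0.05 s, during which the arm holds its last target. There are 200 camera calls.

## Working session

There is one attempt and no reset: what is moved stays moved. The work goes in short steps, Python scripts to look and compute and a tool call to move; the robot and the scene stay as the last step left them, time stands still between calls to the robot, and variables do not carry over. Pictures are saved under pics/ and viewed, at most 10 in all, crops included, and the job is handed in when it is done.

Besides the shell and the picture viewer there is one more tool, called after ">>>" in YAML: its name, and indented under it one key for each argument. carry_out: Moves the arm, as the interface text tells. Its arguments: {"type":"object","properties":{"rows":{"type":"array","items":{"type":"object","properties":{"fingers":{"type":"number"},"tx":{"type":"number"},"ty":{"type":"number"},"tz":{"type":"number"},"rx":{"type":"number"},"ry":{"type":"number"},"rz":{"type":"number"}}}},"grip_force":{"type":"number"}},"required":["rows"]}

```bash
mkdir -p pics; ls; python3 - <<'E'
from cell import env, eyes
import cv2
print(env.grip_point_offset, env.get_state())
for n in ("scene","top"):
    im=eyes.get_image(n); cv2.imwrite(f"pics/{n}0.png",im["pixels"][:,:,::-1])
    print(n,im["intrinsics"],im["k1"],im["position"],im["rotation"])
E
```

```text
pics
0.1473 {'t': 0.0, 'qpos': array([-1.34727788e+00,  3.81165759e-01,  1.29825401e+00, -2.59443367e-05,
        1.46359221e+00, -2.15294912e-01]), 'joint_vel': array([ 0.00035411, -0.00020969,  0.00119261, -0.00165817, -0.00016713,
       -0.00127081]), 'effort': array([ 2.97182669e-05, -4.37933385e+01, -2.24560332e+01,  7.13298633e-02,
        3.52193811e-02, -9.98764131e-05]), 'tool_pos': array([ 0.23366268, -0.49784   ,  0.40415612]), 'tool_rot': array([-7.09602927e-04,  9.76026208e-01,  2.17651871e-01, -1.58145548e-05]), 'contact_force': array([-0.80793262,  0.99143921,  0.67623204]), 'ft_torque': array([-0.00046394,  0.02312657, -0.07044394]), 'grasp_force': 0.0, 'opening': 0.0883282715860003}
scene [[369.41814826   0.         318.22775637]
 [  0.         369.41814826 194.95782357]
 [  0.           0.           1.        ]] -0.08343256215800034 [ 1.18679483 -0.22327164  0.7970815 ] [-0.32976323  0.76117766  0.50890211 -0.22996396]
top [[460.39365966   0.         327.04734611]
 [  0.         460.39365966 195.50736426]
 [  0.           0.           1.        ]] -0.055356101983062726 [0.45158104 0.04343636 1.4480689 ] [ 0.02278053 -0.70563576  0.70746433 -0.03245675]
```

View pics/scene0.png

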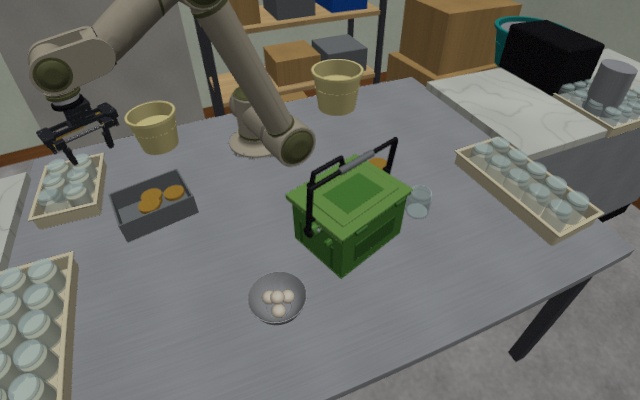

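View pics/top0.png

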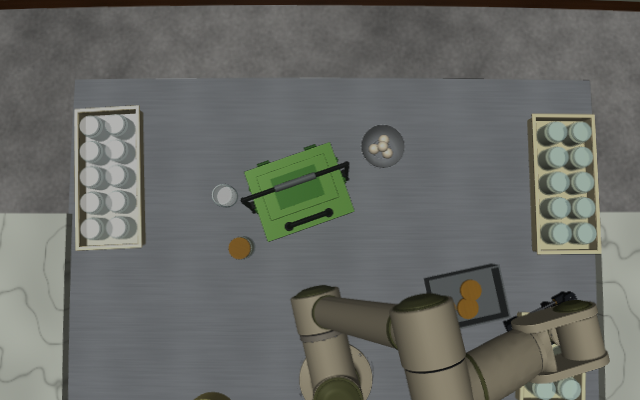

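The scene shows the caddy with its handle upright, the bowl at its near left and the jars behind it. In the top view the lid corners are near (245,172), (330,144), (354,212) and (268,241). The bow grip runs from (290,226) to (329,213), so the front faces the robot.

```bash
cat > h.py <<'E'
import numpy as np, cv2
from scipy.spatial.transform import Rotation as R
def q(w): return R.from_quat([w[1],w[2],w[3],w[0]])
def proj(im,P):
    c=q(im["rotation"]).inv().apply(np.atleast_2d(P)-im["position"])
    s=c[:,:2]/c[:,2:]; s=s*(1+im["k1"]*(s**2).sum(1,keepdims=True))
    K=im["intrinsics"]; return s*[K[0,0],K[1,1]]+[K[0,2],K[1,2]]
def ray(im,uv):
    K=im["intrinsics"]; d=(np.array(uv,float)-[K[0,2],K[1,2]])/[K[0,0],K[1,1]]
    s=d.copy()
    for _ in range(20): s=d/(1+im["k1"]*(s@s))
    return q(im["rotation"]).apply([s[0],s[1],1])
def atz(im,uv,z):
    d=ray(im,uv); return im["position"]+d*(z-im["position"][2])/d[2]
E
python3 - <<'E'
from h import *
from cell import eyes
from scipy.optimize import least_squares
T=eyes.get_image("top");S=eyes.get_image("scene")
a=cv2.resize(T["pixels"][125:255,200:420,::-1],None,fx=3.6,fy=3.6,interpolation=cv2.INTER_CUBIC)
cv2.imwrite("pics/topc.png",a)
P=np.array([[104,128,166],[104,-128,166],[-104,-128,166],[-104,128,166],[-85,48,203],[-85,-48,203]])/1e3
uv=np.array([[245,172],[330,144],[354,212],[268,241],[290,226],[329,213]],float)
def W(p): return R.from_euler('z',p[2]).apply(P)+[p[0],p[1],0]
r=least_squares(lambda p:(proj(T,W(p))-uv).ravel(),[.5,.1,0.3])
print(r.x,r.fun.reshape(-1,2)); print(proj(S,W(r.x)))
for n,u,z in(("full",(240,247),.089),("empty",(224,195),.04),("bowl",(383,146),.04)): print(n,atz(T,u,z))
print("sleeve",atz(T,(275,190),.27),atz(T,(315,178),.27))
E
```

```text
[0.56291568 0.10249925 0.32767867] [[-5.71641358e-01 -5.88879535e-01]
 [ 7.57530739e-01 -1.72510372e+00]
 [ 1.02387370e+00  2.24241481e-03]
 [-1.67926382e-01  9.32262397e-01]
 [ 2.16859980e+00 -9.47457330e-02]
 [-3.17450640e+00  1.37102386e+00]]
[[411.98674207 188.88561727]
 [339.49972295 239.7144705 ]
 [283.41077972 192.93850297]
 [354.6589534  153.06516101]
 [339.25736772 156.79404055]
 [311.84673547 171.88608427]]
full [0.40686107 0.28071468 0.089     ]
empty [0.5640217  0.34010351 0.04      ]
bowl [ 0.71558764 -0.15018613  0.04      ]
sleeve [0.55826173 0.16074144 0.27      ] [0.58907001 0.05802905 0.27      ]
```

View pics/topc.png

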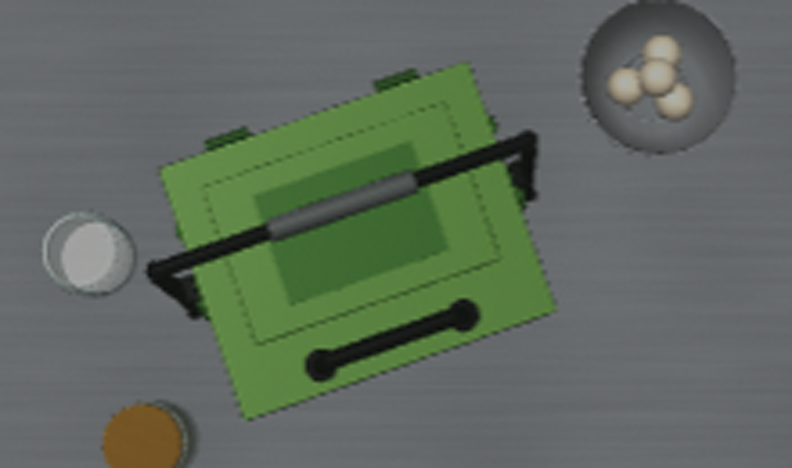

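The crop gives lid corners at (245,172), (331,143), (354,211) and (268,241), and the grip posts at (289,226) and (329,213). The fit puts the caddy at (0.563, 0.1025) with yaw 0.328. The handle leans about 0.08 rad, and its sleeve is at about (0.575, 0.107, 0.27). Next I'll move above the sleeve with the fingers closing along caddy x.

>>> carry_out:
  rows:
    - {"tx": 2.1,"ty": 3.8,"tz": 2,"rz": 0.091,"fingers": 6}
    - {"tx": 2.1,"ty": 3.8,"tz": 2,"rz": 0.091}
    - {"tx": 2.1,"ty": 3.8,"tz": 2,"rz": 0.091}
    - {"tx": 2.1,"ty": 3.8,"tz": 2,"rz": 0.091}
    - {"tx": 2.1,"ty": 3.8,"tz": 2,"rz": 0.091}
    - {"tx": 2.1,"ty": 3.8,"rz": 0.091}
    - {"tx": 2.1,"ty": 3.8,"rz": 0.091}
    - {"tx": 2.1,"ty": 3.8,"rz": 0.091}
  grip_force: 30

```text
schema error: expected keys fingers, tx, ty, tz, rx, ry, rz
```

>>> carry_out:
  rows:
    - {"tx": 2.1,"ty": 3.8,"rz": 0.091}
    - {"tx": 2.1,"ty": 3.8,"rz": 0.091}
    - {"tx": 2.1,"ty": 3.8,"rz": 0.091}
    - {"tx": 2.1,"ty": 3.8,"rz": 0.091}
    - {"tx": 2.1,"ty": 3.8,"rz": 0.091}
    - {"tx": 2.1,"ty": 3.8,"rz": 0.091}
    - {"tx": 2.1,"ty": 3.8,"rz": 0.091}
    - {"tx": 2.1,"ty": 3.8,"rz": 0.091}

```text
schema error: expected keys fingers, tx, ty, tz, rx, ry, rz
```

```bash
python3 - <<'E'
from h import *
from cell import env,eyes
s=env.get_state(); M=q(s["tool_rot"]).as_matrix()
g=s["tool_pos"]+M[:,2]*env.grip_point_offset
print(s["t"],s["tool_pos"],M.round(3),"y ang",np.arctan2(M[1,1],M[0,1]),"grasp",g,s["opening"],s["qpos"])
S=eyes.get_image("scene"); c=np.array([.563,.1025,0]);Y=R.from_euler('z',.328)
# sleeve ends predicted in scene for handle angles
for a in (0,.08,.12): print(a,proj(S,c+Y.apply([[.15*np.sin(a),y,.12+.15*np.cos(a)] for y in(-.055,.055)])).round(1))
print("grip pt px",proj(S,g))
cv2.imwrite("pics/s1.png",cv2.resize(S["pixels"][90:290,260:480,::-1],None,fx=3,fy=3,interpolation=cv2.INTER_CUBIC))
E
```

```text
0.2 [ 0.23366233 -0.49786545  0.40439579] [[ 0.905  0.425 -0.   ]
 [ 0.425 -0.905  0.001]
 [ 0.    -0.001 -1.   ]] y ang -1.131987874139202 grasp [ 0.23363919 -0.49774243  0.25709585] 0.08817605048608536 [-1.34729804e+00  3.80950479e-01  1.29788658e+00  3.20582330e-05
  1.46360477e+00 -2.15313524e-01]
0 [[332.7 167.9]
 [365.9 149.1]]
0.08 [[336.3 170.5]
 [369.5 151.4]]
0.12 [[338.1 171.9]
 [371.3 152.7]]
grip pt px [[ 90.21847078 148.31124655]]
```

View pics/s1.png

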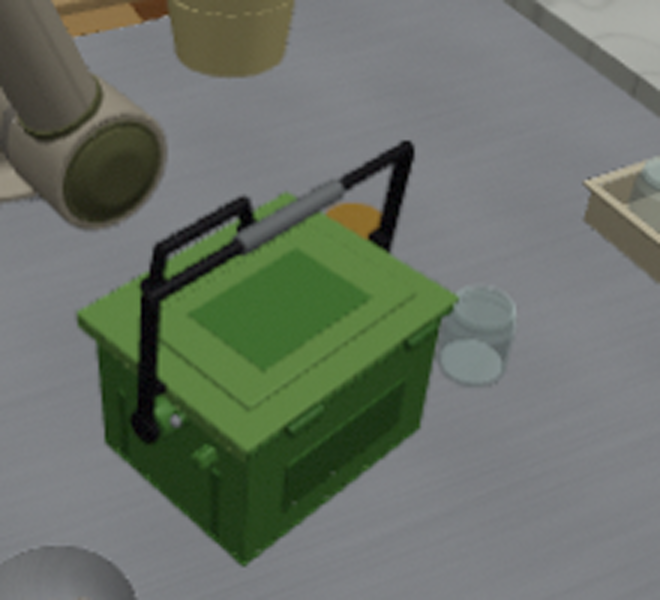

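The crop shows sleeve ends at full-image (340,171) and (374,153), and lid corners at (412,190), (342,241) and (287,196). The moves were refused because every row needs all the keys, so I'll refit with both cameras first.

```bash
python3 - <<'E'
from h import *
from cell import eyes
from scipy.optimize import least_squares
T=eyes.get_image("top");S=eyes.get_image("scene")
def W(p):
    a=p[3]; s,c=.15*np.sin(a),.12+.15*np.cos(a)
    P=np.array([[.104,.128,.166],[.104,-.128,.166],[-.104,-.128,.166],[-.104,.128,.166],[-.085,0,.203],[s,.055,c],[s,-.055,c]])
    return R.from_euler('z',p[2]).apply(P)+[p[0],p[1],0]
ut=np.array([[245.3,171.7],[330.6,142.5],[354.2,211.1],[268.3,241.1],[308.7,219.5],[275,189.5],[315.6,175.5]])
us=np.array([[412.3,190],[342,240.7],[286.7,196],[340,171],[374.3,152.7]])
f=lambda p:np.r_[(proj(T,W(p))-ut).ravel(),(proj(S,W(p))[[0,1,2,6,5]]-us).ravel()]
r=least_squares(f,[.56,.1,.3,.08],loss='soft_l1')
print(r.x,f(r.x).reshape(-1,2).round(1),W(r.x)[4],W(r.x)[5:].mean(0))
E
```

```text
[0.56497208 0.10432988 0.33650025 0.10247001] [[-1.7 -0.5]
 [-0.9 -1.2]
 [ 0.3 -0.3]
 [-0.7  0.4]
 [-0.1 -0.2]
 [-0.2 -0.6]
 [-0.4 -0.8]
 [ 0.6 -1.2]
 [-0.7 -0.5]
 [-2.4 -2.4]
 [-1.5  0.6]
 [-2.8 -0.4]] [0.48473922 0.0762641  0.203     ] [0.57945517 0.10939613 0.26921318]
```

>>> carry_out:
  rows:
    - {"tx": 2.1,"ty": 3.8,"tz": 2,"rx": 0,"ry": 0,"rz": 0.091,"fingers": 6}
    - {"tx": 2.1,"ty": 3.8,"tz": 2,"rx": 0,"ry": 0,"rz": 0.091,"fingers": 6}
    - {"tx": 2.1,"ty": 3.8,"tz": 2,"rx": 0,"ry": 0,"rz": 0.091,"fingers": 6}
    - {"tx": 2.1,"ty": 3.8,"tz": 2,"rx": 0,"ry": 0,"rz": 0.091,"fingers": 6}
    - {"tx": 2.1,"ty": 3.8,"tz": 2,"rx": 0,"ry": 0,"rz": 0.091,"fingers": 6}
    - {"tx": 2.1,"ty": 3.8,"tz": 0,"rx": 0,"ry": 0,"rz": 0.091,"fingers": 6}
    - {"tx": 2.1,"ty": 3.8,"tz": 0,"rx": 0,"ry": 0,"rz": 0.091,"fingers": 6}
    - {"tx": 2.1,"ty": 3.8,"tz": 0,"rx": 0,"ry": 0,"rz": 0.091,"fingers": 6}
  grip_force: 30

```text
t: 1.35
tool_pos: [0.4021, -0.1925, 0.5048]
tool_rot: [0.0, 0.834, 0.552, 0.0]
contact_force: [-0.1, -0.1, -0.1]
opening: 0.0602
grasp_force: 0.0
```

>>> carry_out:
  rows:
    - {"tx": 2.1,"ty": 3.8,"tz": 0,"rx": 0,"ry": 0,"rz": 0.091,"fingers": 6}
    - {"tx": 2.1,"ty": 3.8,"tz": 0,"rx": 0,"ry": 0,"rz": 0.091,"fingers": 6}
    - {"tx": 2.1,"ty": 3.8,"tz": 0,"rx": 0,"ry": 0,"rz": 0.091,"fingers": 6}
    - {"tx": 2.1,"ty": 3.8,"tz": 0,"rx": 0,"ry": 0,"rz": 0.091,"fingers": 6}
    - {"tx": 2.1,"ty": 3.8,"tz": 0,"rx": 0,"ry": 0,"rz": 0.091,"fingers": 6}
    - {"tx": 2.1,"ty": 3.8,"tz": 0,"rx": 0,"ry": 0,"rz": 0.091,"fingers": 6}
    - {"tx": 2.1,"ty": 3.8,"tz": 0,"rx": 0,"ry": 0,"rz": 0.091,"fingers": 6}
    - {"tx": 2.1,"ty": 3.8,"tz": 0,"rx": 0,"ry": 0,"rz": 0.091,"fingers": 6}

```text
t: 2.35
tool_pos: [0.5702, 0.1115, 0.5047]
tool_rot: [0.0, 0.583, 0.813, -0.0]
contact_force: [-0.0, -1.0, 0.3]
opening: 0.0597
grasp_force: 0.0
```

>>> carry_out:
  rows:
    - {"tx": 0.9,"ty": -0.2,"tz": 0,"rx": 0,"ry": 0,"rz": 0.01,"fingers": 6}
    - {"tx": 0,"ty": 0,"tz": -2,"rx": 0,"ry": 0,"rz": 0,"fingers": 6}
    - {"tx": 0,"ty": 0,"tz": -2,"rx": 0,"ry": 0,"rz": 0,"fingers": 6}
    - {"tx": 0,"ty": 0,"tz": -2,"rx": 0,"ry": 0,"rz": 0,"fingers": 6}
    - {"tx": 0,"ty": 0,"tz": -2.2,"rx": 0,"ry": 0,"rz": 0,"fingers": 6}
    - {"tx": 0,"ty": 0,"tz": 0,"rx": 0,"ry": 0,"rz": 0,"fingers": 6}
    - {"tx": 0,"ty": 0,"tz": 0,"rx": 0,"ry": 0,"rz": 0,"fingers": 3.5}
    - {"tx": 0,"ty": 0,"tz": 0,"rx": 0,"ry": 0,"rz": 0,"fingers": 1}

```text
t: 3.35
tool_pos: [0.5787, 0.1079, 0.4238]
tool_rot: [0.001, 0.58, 0.815, 0.0]
contact_force: [0.3, -0.2, 0.2]
opening: 0.0418
grasp_force: 0.0
```

>>> carry_out:
  rows:
    - {"tx": 0,"ty": 0,"tz": 0,"rx": 0,"ry": 0,"rz": 0,"fingers": 0.5}
    - {"tx": 0,"ty": 0,"tz": 0,"rx": 0,"ry": 0,"rz": 0,"fingers": 0.5}
    - {"tx": 0,"ty": 0,"tz": 0,"rx": 0,"ry": 0,"rz": 0,"fingers": 0.5}
    - {"tx": 0,"ty": 0,"tz": 0,"rx": 0,"ry": 0,"rz": 0,"fingers": 0.5}
    - {"tx": 0,"ty": 0,"tz": 0,"rx": 0,"ry": 0,"rz": 0,"fingers": 0.5}
    - {"tx": 0,"ty": 0,"tz": 0,"rx": 0,"ry": 0,"rz": 0,"fingers": 0.5}
    - {"tx": 0,"ty": 0,"tz": 0,"rx": 0,"ry": 0,"rz": 0,"fingers": 0.5}
    - {"tx": 0,"ty": 0,"tz": 0,"rx": 0,"ry": 0,"rz": 0,"fingers": 0.5}

```text
t: 4.35
tool_pos: [0.5787, 0.1082, 0.423]
tool_rot: [0.0, 0.58, 0.815, 0.0]
contact_force: [1.5, 0.4, 3.0]
opening: 0.0172
grasp_force: 30.0
```

```bash
python3 - <<'E'
from h import *
from cell import env
s=env.get_state(); M=q(s["tool_rot"]).as_matrix()
g=s["tool_pos"]+M[:,2]*env.grip_point_offset
yaw=.3345; c=np.array([.565,.1043]); u=np.array([np.cos(yaw),np.sin(yaw)])
xc=(g[:2]-c)@u; a0=np.arcsin(xc/.15)
print(g,s["opening"],s["grasp_force"],s["contact_force"],"xc",xc,"ang",a0, "y ang",np.arctan2(M[1,1],M[0,1]))
A=np.linspace(a0,1.14,25); 
dx=np.diff(.15*np.sin(A)); dz=np.diff(.15*np.cos(A))
print((100*np.c_[dx*u[0],dx*u[1],dz]).round(2).tolist())
E
```

```text
[0.57874887 0.10819786 0.27566058] 0.017211534030090733 30.0002521276474 [1.47729486 0.37551312 2.97465781] xc 0.014266489504368004 ang 0.0952539093595303 y ang 0.3341064433391162
[[0.61, 0.21, -0.08], [0.61, 0.21, -0.1], [0.6, 0.21, -0.13], [0.6, 0.21, -0.16], [0.59, 0.21, -0.19], [0.58, 0.2, -0.21], [0.57, 0.2, -0.24], [0.56, 0.2, -0.27], [0.55, 0.19, -0.29], [0.54, 0.19, -0.32], [0.53, 0.18, -0.34], [0.51, 0.18, -0.37], [0.49, 0.17, -0.39], [0.48, 0.17, -0.41], [0.46, 0.16, -0.43], [0.44, 0.15, -0.45], [0.42, 0.15, -0.47], [0.4, 0.14, -0.49], [0.38, 0.13, -0.51], [0.36, 0.13, -0.53], [0.34, 0.12, -0.55], [0.32, 0.11, -0.56], [0.29, 0.1, -0.57], [0.27, 0.09, -0.59]]
```

>>> carry_out:
  rows:
    - {"tx": 0.61,"ty": 0.21,"tz": -0.08,"rx": 0,"ry": 0,"rz": 0,"fingers": 0.5}
    - {"tx": 0.61,"ty": 0.21,"tz": -0.1,"rx": 0,"ry": 0,"rz": 0,"fingers": 0.5}
    - {"tx": 0.6,"ty": 0.21,"tz": -0.13,"rx": 0,"ry": 0,"rz": 0,"fingers": 0.5}
    - {"tx": 0.6,"ty": 0.21,"tz": -0.16,"rx": 0,"ry": 0,"rz": 0,"fingers": 0.5}
    - {"tx": 0.59,"ty": 0.21,"tz": -0.19,"rx": 0,"ry": 0,"rz": 0,"fingers": 0.5}
    - {"tx": 0.58,"ty": 0.2,"tz": -0.21,"rx": 0,"ry": 0,"rz": 0,"fingers": 0.5}
    - {"tx": 0.57,"ty": 0.2,"tz": -0.24,"rx": 0,"ry": 0,"rz": 0,"fingers": 0.5}
    - {"tx": 0.56,"ty": 0.2,"tz": -0.27,"rx": 0,"ry": 0,"rz": 0,"fingers": 0.5}

```text
t: 5.35
tool_pos: [0.6263, 0.1247, 0.4085]
tool_rot: [-0.0, 0.58, 0.815, -0.0]
contact_force: [-2.2, -1.5, 3.0]
opening: 0.0172
grasp_force: 30.0
```

>>> carry_out:
  rows:
    - {"tx": 0.55,"ty": 0.19,"tz": -0.29,"rx": 0,"ry": 0,"rz": 0,"fingers": 0.5}
    - {"tx": 0.54,"ty": 0.19,"tz": -0.32,"rx": 0,"ry": 0,"rz": 0,"fingers": 0.5}
    - {"tx": 0.53,"ty": 0.18,"tz": -0.34,"rx": 0,"ry": 0,"rz": 0,"fingers": 0.5}
    - {"tx": 0.51,"ty": 0.18,"tz": -0.37,"rx": 0,"ry": 0,"rz": 0,"fingers": 0.5}
    - {"tx": 0.49,"ty": 0.17,"tz": -0.39,"rx": 0,"ry": 0,"rz": 0,"fingers": 0.5}
    - {"tx": 0.48,"ty": 0.17,"tz": -0.41,"rx": 0,"ry": 0,"rz": 0,"fingers": 0.5}
    - {"tx": 0.46,"ty": 0.16,"tz": -0.43,"rx": 0,"ry": 0,"rz": 0,"fingers": 0.5}
    - {"tx": 0.44,"ty": 0.15,"tz": -0.45,"rx": 0,"ry": 0,"rz": 0,"fingers": 0.5}

```text
t: 6.35
tool_pos: [0.666, 0.1385, 0.379]
tool_rot: [-0.0, 0.58, 0.815, -0.0]
contact_force: [-4.3, -2.9, 5.7]
opening: 0.0171
grasp_force: 30.1
```

>>> carry_out:
  rows:
    - {"tx": 0.42,"ty": 0.15,"tz": -0.47,"rx": 0,"ry": 0,"rz": 0,"fingers": 0.5}
    - {"tx": 0.4,"ty": 0.14,"tz": -0.49,"rx": 0,"ry": 0,"rz": 0,"fingers": 0.5}
    - {"tx": 0.38,"ty": 0.13,"tz": -0.51,"rx": 0,"ry": 0,"rz": 0,"fingers": 0.5}
    - {"tx": 0.36,"ty": 0.13,"tz": -0.53,"rx": 0,"ry": 0,"rz": 0,"fingers": 0.5}
    - {"tx": 0.34,"ty": 0.12,"tz": -0.55,"rx": 0,"ry": 0,"rz": 0,"fingers": 0.5}
    - {"tx": 0.32,"ty": 0.11,"tz": -0.56,"rx": 0,"ry": 0,"rz": 0,"fingers": 0.5}
    - {"tx": 0.29,"ty": 0.1,"tz": -0.57,"rx": 0,"ry": 0,"rz": 0,"fingers": 0.5}
    - {"tx": 0.27,"ty": 0.09,"tz": -0.59,"rx": 0,"ry": 0,"rz": 0,"fingers": 0.5}

```text
t: 7.35
tool_pos: [0.6941, 0.1483, 0.3359]
tool_rot: [0.0, 0.58, 0.815, 0.0]
contact_force: [2.9, -1.8, 2.6]
opening: 0.0169
grasp_force: 30.1
```

```bash
python3 - <<'E'
from h import *
from cell import env,eyes
s=env.get_state(); M=q(s["tool_rot"]).as_matrix()
g=s["tool_pos"]+M[:,2]*env.grip_point_offset
u=np.array([np.cos(.3345),np.sin(.3345)])
print(g,"xc",(g[:2]-[.565,.1043])@u,s["contact_force"],s["opening"])
S=eyes.get_image("scene")
cv2.imwrite("pics/s2.png",cv2.resize(S["pixels"][60:290,240:480,::-1],None,fx=2.5,fy=2.5,interpolation=cv2.INTER_CUBIC))
E
```

```text
[0.69426076 0.14834269 0.18861404] xc 0.1365555035419617 [ 2.91772971 -1.78958251  2.5627142 ] 0.016902930148882656
```

View pics/s2.png

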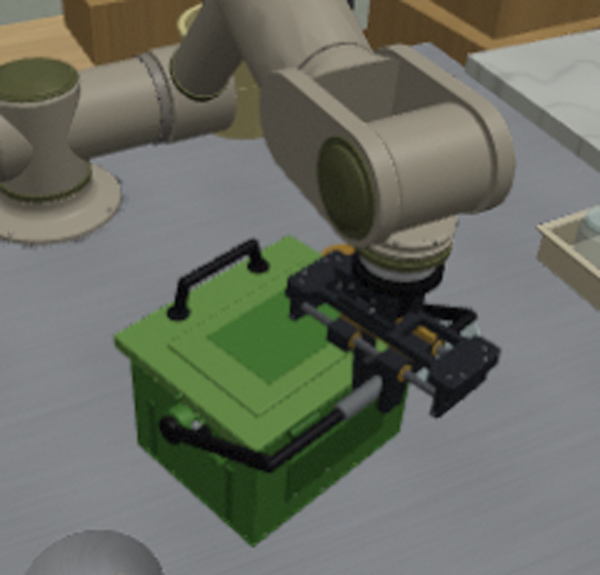

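The picture shows the handle down at the rear, with its crossbar at crop (275,462). The gripper is still on the sleeve, at 1.145 rad, so it is seated. I'll release, rise and go over to the lid grip.

>>> carry_out:
  rows:
    - {"tx": 0,"ty": 0,"tz": 0,"rx": 0,"ry": 0,"rz": 0,"fingers": 3}
    - {"tx": 0,"ty": 0,"tz": 0,"rx": 0,"ry": 0,"rz": 0,"fingers": 3.4}
    - {"tx": 0,"ty": 0,"tz": 0,"rx": 0,"ry": 0,"rz": 0,"fingers": 3.4}
    - {"tx": 0,"ty": 0,"tz": 1,"rx": 0,"ry": 0,"rz": 0,"fingers": 3.4}
    - {"tx": 0,"ty": 0,"tz": 2,"rx": 0,"ry": 0,"rz": 0,"fingers": 3.4}
    - {"tx": 0,"ty": 0,"tz": 3,"rx": 0,"ry": 0,"rz": 0,"fingers": 5}
    - {"tx": 0,"ty": 0,"tz": 3,"rx": 0,"ry": 0,"rz": 0,"fingers": 5}
    - {"tx": -1,"ty": -0.3,"tz": 0.5,"rx": 0,"ry": 0,"rz": 0,"fingers": 5}

```text
t: 8.4
tool_pos: [0.6832, 0.1452, 0.4336]
tool_rot: [0.002, 0.58, 0.815, 0.001]
contact_force: [0.0, -0.6, -0.2]
opening: 0.0497
grasp_force: 0.0
```

>>> carry_out:
  rows:
    - {"tx": -3,"ty": -1,"tz": 0,"rx": 0,"ry": 0,"rz": 0,"fingers": 5}
    - {"tx": -3.5,"ty": -1.2,"tz": 0,"rx": 0,"ry": 0,"rz": 0,"fingers": 5}
    - {"tx": -3.5,"ty": -1.2,"tz": 0,"rx": 0,"ry": 0,"rz": 0,"fingers": 5}
    - {"tx": -3.5,"ty": -1.2,"tz": 0,"rx": 0,"ry": 0,"rz": 0,"fingers": 5}
    - {"tx": -3.5,"ty": -1.2,"tz": 0,"rx": 0,"ry": 0,"rz": 0,"fingers": 5}
    - {"tx": -2.9,"ty": -1.1,"tz": 0,"rx": 0,"ry": 0,"rz": 0,"fingers": 5}
    - {"tx": 0,"ty": 0,"tz": 0,"rx": 0,"ry": 0,"rz": 0,"fingers": 5}
    - {"tx": 0,"ty": 0,"tz": 0,"rx": 0,"ry": 0,"rz": 0,"fingers": 5}

```text
t: 9.4
tool_pos: [0.4847, 0.0763, 0.431]
tool_rot: [-0.0, 0.58, 0.815, 0.0]
contact_force: [0.1, 0.3, 0.9]
opening: 0.0499
grasp_force: 0.0
```

```bash
python3 - <<'E'
from h import *
from cell import env,eyes
s=env.get_state(); M=q(s["tool_rot"]).as_matrix()
print(s["tool_pos"]+M[:,2]*env.grip_point_offset,s["opening"],s["contact_force"])
S=eyes.get_image("scene")
Y=R.from_euler('z',.3355);c=[.565,.1043,0]
print("bar ends px",proj(S,Y.apply([[-.085,.048,.203],[-.085,-.048,.203]])+c),"sleeve px",proj(S,Y.apply([[.137,.055,.181],[.137,-.055,.181]])+c))
cv2.imwrite("pics/s3.png",cv2.resize(S["pixels"][60:290,240:480,::-1],None,fx=2.5,fy=2.5,interpolation=cv2.INTER_CUBIC))
E
```

```text
[0.48463827 0.07630851 0.2836687 ] 0.049880367387407636 [0.12655067 0.26815175 0.90092512]
bar ends px [[339.91726596 157.10291683]
 [312.69959129 172.36460544]] sleeve px [[405.9482734  204.57976792]
 [374.98356102 227.47895821]]
```

View pics/s3.png

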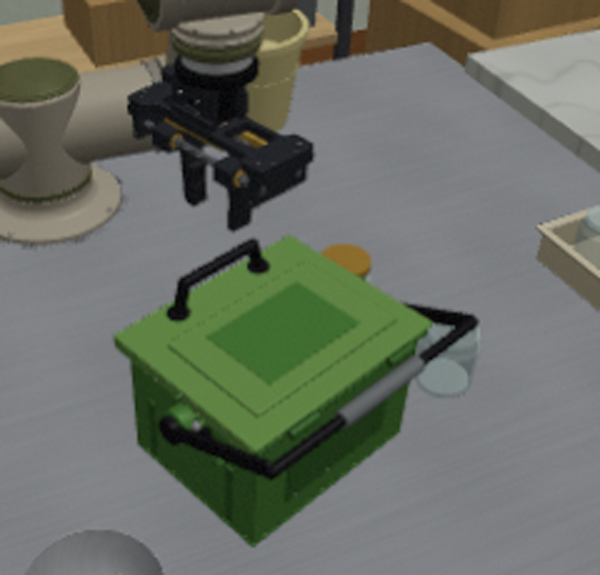

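The handle sleeve is at crop (345,417)–(420,365), which matches the seated prediction. The bow grip at crop (180,285)–(252,243) matches the model and lies under the fingers. I'll go down and pinch.

>>> carry_out:
  rows:
    - {"tx": 0,"ty": 0,"tz": -2,"rx": 0,"ry": 0,"rz": 0,"fingers": 5}
    - {"tx": 0,"ty": 0,"tz": -2,"rx": 0,"ry": 0,"rz": 0,"fingers": 5}
    - {"tx": 0,"ty": 0,"tz": -2,"rx": 0,"ry": 0,"rz": 0,"fingers": 5}
    - {"tx": 0,"ty": 0,"tz": -1.6,"rx": 0,"ry": 0,"rz": 0,"fingers": 5}
    - {"tx": 0,"ty": 0,"tz": 0,"rx": 0,"ry": 0,"rz": 0,"fingers": 5}
    - {"tx": 0,"ty": 0,"tz": 0,"rx": 0,"ry": 0,"rz": 0,"fingers": 3}
    - {"tx": 0,"ty": 0,"tz": 0,"rx": 0,"ry": 0,"rz": 0,"fingers": 1}
    - {"tx": 0,"ty": 0,"tz": 0,"rx": 0,"ry": 0,"rz": 0,"fingers": 0.3}

```text
t: 10.45
tool_pos: [0.4847, 0.0762, 0.3557]
tool_rot: [0.0, 0.58, 0.815, 0.0]
contact_force: [0.4, -0.3, 0.1]
opening: 0.0222
grasp_force: 0.0
```

>>> carry_out:
  rows:
    - {"tx": 0,"ty": 0,"tz": 0,"rx": 0,"ry": 0,"rz": 0,"fingers": 0.3}
    - {"tx": 0,"ty": 0,"tz": 0,"rx": 0,"ry": 0,"rz": 0,"fingers": 0.3}
    - {"tx": 0,"ty": 0,"tz": 0,"rx": 0,"ry": 0,"rz": 0,"fingers": 0.3}
    - {"tx": 0,"ty": 0,"tz": 0,"rx": 0,"ry": 0,"rz": 0,"fingers": 0.3}
    - {"tx": 0,"ty": 0,"tz": 0,"rx": 0,"ry": 0,"rz": 0,"fingers": 0.3}
    - {"tx": 0,"ty": 0,"tz": 0,"rx": 0,"ry": 0,"rz": 0,"fingers": 0.3}
    - {"tx": 0,"ty": 0,"tz": 0,"rx": 0,"ry": 0,"rz": 0,"fingers": 0.3}
    - {"tx": 0,"ty": 0,"tz": 0,"rx": 0,"ry": 0,"rz": 0,"fingers": 0.3}

```text
t: 11.45
tool_pos: [0.4861, 0.0766, 0.3557]
tool_rot: [0.002, 0.58, 0.815, 0.003]
contact_force: [12.5, 6.2, -5.9]
opening: 0.0132
grasp_force: 30.0
```

```bash
python3 - <<'E'
from h import *
from cell import env
s=env.get_state(); M=q(s["tool_rot"]).as_matrix()
g=s["tool_pos"]+M[:,2]*env.grip_point_offset
u=np.array([np.cos(.3355),np.sin(.3355)])
print(g,"xc",(g[:2]-[.565,.1043])@u,s["opening"],s["grasp_force"],s["contact_force"])
A=np.linspace(0,.785,25)
x=-.191*np.cos(A)+.043*np.sin(A); z=.191*np.sin(A)+.043*np.cos(A)
dx,dz=np.diff(x),np.diff(z); print((100*np.c_[dx*u[0],dx*u[1],dz]).round(2).tolist())
print("end",s["tool_pos"]+[*( (x[-1]-x[0])*u), z[-1]-z[0]])
E
```

```text
[0.48704829 0.07692605 0.20845077] xc -0.08261820863222342 0.013217953293002719 30.004737675189972 [12.51143129  6.18468367 -5.91204548]
[[0.14, 0.05, 0.62], [0.16, 0.06, 0.62], [0.18, 0.06, 0.61], [0.2, 0.07, 0.6], [0.22, 0.08, 0.6], [0.24, 0.08, 0.59], [0.25, 0.09, 0.58], [0.27, 0.09, 0.57], [0.29, 0.1, 0.56], [0.31, 0.11, 0.55], [0.32, 0.11, 0.54], [0.34, 0.12, 0.53], [0.36, 0.12, 0.52], [0.37, 0.13, 0.5], [0.39, 0.14, 0.49], [0.4, 0.14, 0.48], [0.42, 0.15, 0.46], [0.43, 0.15, 0.45], [0.44, 0.16, 0.43], [0.46, 0.16, 0.42], [0.47, 0.16, 0.4], [0.48, 0.17, 0.39], [0.49, 0.17, 0.37], [0.51, 0.18, 0.35]]
end [0.56752561 0.10504188 0.47816843]
```

>>> carry_out:
  rows:
    - {"tx": 0.24,"ty": 0.08,"tz": 0,"rx": 0,"ry": 0,"rz": 0,"fingers": 0.3}
    - {"tx": 0.14,"ty": 0.05,"tz": 0.62,"rx": 0,"ry": 0,"rz": 0,"fingers": 0.3}
    - {"tx": 0.16,"ty": 0.06,"tz": 0.62,"rx": 0,"ry": 0,"rz": 0,"fingers": 0.3}
    - {"tx": 0.18,"ty": 0.06,"tz": 0.61,"rx": 0,"ry": 0,"rz": 0,"fingers": 0.3}
    - {"tx": 0.2,"ty": 0.07,"tz": 0.6,"rx": 0,"ry": 0,"rz": 0,"fingers": 0.3}
    - {"tx": 0.22,"ty": 0.08,"tz": 0.6,"rx": 0,"ry": 0,"rz": 0,"fingers": 0.3}
    - {"tx": 0.24,"ty": 0.08,"tz": 0.59,"rx": 0,"ry": 0,"rz": 0,"fingers": 0.3}
    - {"tx": 0.25,"ty": 0.09,"tz": 0.58,"rx": 0,"ry": 0,"rz": 0,"fingers": 0.3}

```text
t: 12.45
tool_pos: [0.5008, 0.0818, 0.3978]
tool_rot: [-0.0, 0.58, 0.815, -0.001]
contact_force: [-3.0, -4.2, -3.2]
opening: 0.0131
grasp_force: 30.0
```

Lid is rising with low forces; continuing.

>>> carry_out:
  rows:
    - {"tx": 0.27,"ty": 0.09,"tz": 0.57,"rx": 0,"ry": 0,"rz": 0,"fingers": 0.3}
    - {"tx": 0.29,"ty": 0.1,"tz": 0.56,"rx": 0,"ry": 0,"rz": 0,"fingers": 0.3}
    - {"tx": 0.31,"ty": 0.11,"tz": 0.55,"rx": 0,"ry": 0,"rz": 0,"fingers": 0.3}
    - {"tx": 0.32,"ty": 0.11,"tz": 0.54,"rx": 0,"ry": 0,"rz": 0,"fingers": 0.3}
    - {"tx": 0.34,"ty": 0.12,"tz": 0.53,"rx": 0,"ry": 0,"rz": 0,"fingers": 0.3}
    - {"tx": 0.36,"ty": 0.12,"tz": 0.52,"rx": 0,"ry": 0,"rz": 0,"fingers": 0.3}
    - {"tx": 0.37,"ty": 0.13,"tz": 0.5,"rx": 0,"ry": 0,"rz": 0,"fingers": 0.3}
    - {"tx": 0.39,"ty": 0.14,"tz": 0.49,"rx": 0,"ry": 0,"rz": 0,"fingers": 0.3}

```text
t: 13.45
tool_pos: [0.5265, 0.0909, 0.4413]
tool_rot: [-0.001, 0.58, 0.815, -0.002]
contact_force: [-12.1, -5.5, 6.5]
opening: 0.0129
grasp_force: 30.0
```

>>> carry_out:
  rows:
    - {"tx": 0.4,"ty": 0.14,"tz": 0.48,"rx": 0,"ry": 0,"rz": 0,"fingers": 0.3}
    - {"tx": 0.42,"ty": 0.15,"tz": 0.46,"rx": 0,"ry": 0,"rz": 0,"fingers": 0.3}
    - {"tx": 0.43,"ty": 0.15,"tz": 0.45,"rx": 0,"ry": 0,"rz": 0,"fingers": 0.3}
    - {"tx": 0.44,"ty": 0.16,"tz": 0.43,"rx": 0,"ry": 0,"rz": 0,"fingers": 0.3}
    - {"tx": 0.46,"ty": 0.16,"tz": 0.42,"rx": 0,"ry": 0,"rz": 0,"fingers": 0.3}
    - {"tx": 0.47,"ty": 0.16,"tz": 0.4,"rx": 0,"ry": 0,"rz": 0,"fingers": 0.3}
    - {"tx": 0.48,"ty": 0.17,"tz": 0.39,"rx": 0,"ry": 0,"rz": 0,"fingers": 0.3}
    - {"tx": 0.49,"ty": 0.17,"tz": 0.37,"rx": 0,"ry": 0,"rz": 0,"fingers": 0.3}

```text
t: 14.45
tool_pos: [0.5622, 0.1036, 0.4771]
tool_rot: [0.001, 0.58, 0.815, -0.0]
contact_force: [-12.0, -5.0, 13.5]
opening: 0.0129
grasp_force: 30.0
```

>>> carry_out:
  rows:
    - {"tx": 0.51,"ty": 0.18,"tz": 0.35,"rx": 0,"ry": 0,"rz": 0,"fingers": 0.3}
    - {"tx": 0,"ty": 0,"tz": 0,"rx": 0,"ry": 0,"rz": 0,"fingers": 0.3}
    - {"tx": 0,"ty": 0,"tz": 0,"rx": 0,"ry": 0,"rz": 0,"fingers": 0.3}
    - {"tx": 0,"ty": 0,"tz": 0,"rx": 0,"ry": 0,"rz": 0,"fingers": 0.3}
    - {"tx": 0,"ty": 0,"tz": 0,"rx": 0,"ry": 0,"rz": 0,"fingers": 0.3}
    - {"tx": 0,"ty": 0,"tz": 0,"rx": 0,"ry": 0,"rz": 0,"fingers": 0.3}
    - {"tx": 0,"ty": 0,"tz": 0,"rx": 0,"ry": 0,"rz": 0,"fingers": 0.3}
    - {"tx": 0,"ty": 0,"tz": 0,"rx": 0,"ry": 0,"rz": 0,"fingers": 0.3}

```text
t: 15.45
tool_pos: [0.5673, 0.1054, 0.4806]
tool_rot: [0.001, 0.58, 0.815, 0.0]
contact_force: [-10.3, -4.8, 13.8]
opening: 0.0127
grasp_force: 30.0
```

```bash
python3 - <<'E'
from h import *
from cell import env,eyes
s=env.get_state(); M=q(s["tool_rot"]).as_matrix()
g=s["tool_pos"]+M[:,2]*env.grip_point_offset
u=np.array([np.cos(.3355),np.sin(.3355)])
xc=(g[:2]-[.565,.1043])@u
print(s["t"],g,"xc",xc,s["opening"],s["grasp_force"],s["contact_force"])
# caddy about 2 mm further back, bar ~5 mm below grasp point
h0=np.arctan2(.043,.191)
for dx in(0,.002): print("angle",np.arctan2(g[2]-.0055-.16,.106+dx-xc)-h0, "radius",np.hypot(g[2]-.0055-.16,.106+dx-xc),"want",np.hypot(.043,.191))
S=eyes.get_image("scene")
Y=R.from_euler('z',.3355)
def L(a,dx=.002):
    P=np.array([[-.210,.128,.006],[-.210,-.128,.006],[0,-.128,.006],[-.191,-.048,.043]])
    P=R.from_euler('y',a).apply(P)+[.106+dx,0,.16]; return proj(S,Y.apply(P)+[.565,.1043,0]).round(1)
for a in(.70,.785,.87): print(a,L(a).tolist())
cv2.imwrite("pics/s4.png",cv2.resize(S["pixels"][60:290,240:480,::-1],None,fx=2.5,fy=2.5,interpolation=cv2.INTER_CUBIC))
E
```

```text
15.45 [0.56766433 0.10523878 0.33327381] xc 0.002824866979268872 0.012730447638344616 30.007766783237457 [-10.2756606   -4.83195475  13.81765035]
angle 0.7980062515235962 radius 0.19695979134989738 want 0.19578048932414077
angle 0.7894025705187686 radius 0.19801479727706725 want 0.19578048932414077
0.7 [[373.2, 120.3], [294.9, 161.4], [343.6, 242.6], [333.3, 148.6]]
0.785 [[377.3, 117.8], [298.1, 159.3], [343.8, 242.8], [337.6, 147.8]]
0.87 [[381.8, 115.8], [301.9, 157.7], [343.9, 243.0], [342.3, 147.5]]
```

View pics/s4.png

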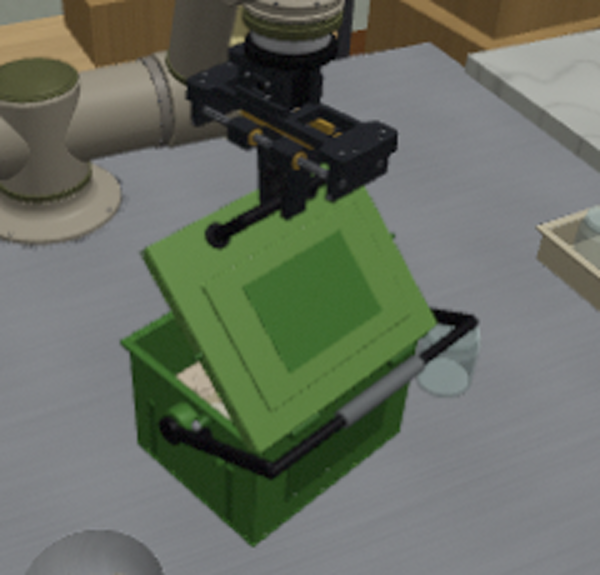

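The lid's front-right corner is at crop (145,250), full-image (298,160). The 45° prediction is (298,159), and the pinch geometry gives 0.79 rad. The handle is still seated and the grip is firm.

```bash
python3 -c "
from cell import sign_off
print(sign_off())"
```

```text
the job is handed in; nothing more can be done
None
```

The handle is clicked into its rear catch and the gripper is holding the lid open at about 45° (0.79 rad measured); the arm stayed clear of the jars and the bowl, and I handed the job in at about 15.5 s.

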